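# Close the lacquer and present a dust cover over the wet medals

### The job

The medals in the wooden frame have just been lacquered: first put the rubber stopper fully home in the lacquer bottle's neck and let go of it. Then take the top dust cover from the nested stack, peeling it up slowly by its ribbed corner with the opposite corner still down on the stack, because the covers snap onto each other and the next one must stay behind in its nest. Finish while holding that cover still, level and squarely over the frame about a hand's breadth above it, for me to guide down; do not put it down or let go, touch nothing on the frame, and leave everything else on the bench where it is.

Things in the scene. Friction and masses are not known exactly. Their poses are not given: they have to be found in the camera images.
- stopper: dark rubber stopper standing upright on its narrow end. Tapered plug 28 mm long (19 mm diameter at the bottom, 24.6 mm under the head) with a round head above it, 34 mm diameter and 18 mm high; 46 mm overall, 45 g. Origin: centre of its narrow underside; z up through the head
- bottle: amber glass lacquer bottle with a paper band, loose, upright, 0.55 kg: body 72 mm diameter up to 70 mm, neck 36 mm outside diameter from 90 mm to the mouth at 125 mm. Straight bore 27 mm diameter, 35 mm deep. Origin: centre of its underside. Fully home, the stopper's head rests on the mouth and its origin is 97 mm above the bottle's
- bottle_mouth (a point): centre of the bottle's open mouth, in the plane of the rim, 125 mm above the bench
- top_cover: uppermost of three nested grey formed plastic covers, open underneath, about 0.2 kg: 220 mm (x) by 160 mm (y) at the rim, stepped in to 212 x 152 mm from 20 mm up, flat top panel at 36 mm. Origin: centre of the rim plane (underside), z up. It sits 20 mm above the cover below with 1.5 mm play all round, so 20 mm of lift clears the nest. Its one pull rib is near the -x, +y corner
- rib (a point): middle of the top edge of the top cover's pull rib, at (-76, +46, 52) mm in the cover. The rib is 10 mm thick, 36 mm long and stands 16 mm above the top panel; it runs across the corner, along (1, 1) in the cover's x, y, so it is pinched along (-1, 1), with free panel on both sides
- rib_corner (a point): rim corner of the top cover nearest the rib, at (-110, +80, 0) mm in the cover. Near each of its four corners the top cover is caught by a small sprung button of the next one, which holds with up to about 1 N and lets go when that corner has risen about 12 mm
- far_corner (a point): diagonally far rim corner of the top cover, at (+110, -80, 0) mm in the cover: the pivot of the peel. Turned up slowly about it (the rib rising at some 20 mm/s, to about 0.18 rad) the buttons let go one after another; lifted level they all hold at once and the next cover comes along
- next_cover: the cover just below the top one, of the same shape and weight; origin in the centre of its rim plane, 30 mm above that of the stack. Loose, it lies in its nest by its weight only, and must stay there
- stack: plywood board 250 x 190 x 10 mm with the lowest cover, fixed to the bench. Origin: centre of the board's underside, on the bench. At the start, the top cover's rim is 50 mm, its panel 86 mm and its rib top 102 mm above the bench
- frame: wooden frame 228 mm (its x) by 168 mm (its y), rim 14 mm wide and 30 mm high, fixed to the bench, six 58 mm medals lying flat inside below the rim. Origin: centre of its underside, on the bench; z up. Frame and stack each stand on one side of the bench, either way round
- stone_box: black open box 60 x 110 x 22 mm, bystander; origin centre of underside
- pen: steel applicator pen 125 mm long, 10 mm thick, lying flat, bystander; origin under its middle
- stone_jar: glass jar 42 mm diameter, 52 mm high, beyond the bottle, bystander; origin centre of underside
- cot_cup: white plastic cup 64 mm diameter, 70 mm high, bystander; origin centre of underside
- loupe: black eye loupe 38 mm diameter, 30 mm high, bystander; origin centre of underside
- tweezers: steel tweezers 110 mm long lying flat, bystander; origin under their middle
- weight: brass weight 48 mm diameter, 46 mm high, bystander; origin centre of underside

How it is judged:
By the outcome, as a careful person would: the job done as asked, in the order asked, and still so for the second after the job is handed in, while the arm keeps its last pose, push and grip.
It also fails if it takes over 70 s, if anything falls off the work surface, if the arm or the gripper's body presses on something with over 40 N, if the wrist force passes 120 N, or if a joint passes its speed limit or range.

### The arm

A 6-joint arm with a two-finger parallel gripper is mounted at the origin on the work surface. World frame = base frame: x ahead of the robot, y to its left, z up, the work surface at z = 0. Lengths are in m, angles in rad, forces in N, time in s.
With the tool pointing down it reaches from about 0.35 to 0.775 m from the base axis. Payload 7.3 kg.
Tool frame: the origin (TCP) lies midway between the tips of the shut fingers; the grasp point (between the pads) lies 19 mm behind it; z points along the fingers, y is the line along which they close (so a half turn about z gives the same grasp; the last joint's range is limited). The gripper opens to 92 mm and grips with 3 to 60 N. Pads are 19 mm wide; open, the fingers measure 130 mm over their backs; the gripper's body (75 mm by 190 mm) begins 47 mm behind the grasp point.
Start: joints at [-1.329, 0.342, 1.524, -0, 1.275, -0.146], TCP at [0.199, -0.486, 0.227] pointing down, gripper open.
Joint ranges: [-2.53, 2.53], [-0.77, 2.02], [0.04, 2.7], [-1, 4.14], [0.28, 2.66], [-3.11, 3.11]. Speed limits (rad/s): [2.57, 2.57, 3.14, 3.14, 3.14, 3.14].

### API

Orientations are given as a unit quaternion [x, y, z, w].
In Python, from workcell import sensors, camera, workorder, find_in, mark_of gives the robot as it stands.
- The arm moves only by the shell command python3 -m crank 'ROWS'. ROWS is JSON, a list of rows, each a list of 3 entries, a list of its own where there are three numbers: the opening, from 0 (shut) to 1 (fully open), then the shift along the tool's x, y, z in m, then the turn, a rotation vector about the tool's x, y, z in degrees. A call has 1 to 20 rows; each row is the pose to reach, as a shift and turn from the pose commanded when the call began, along the tool's axes at that moment; what a row does not reach only later rows make up. A row lasts 1/12 s, in which the tool goes at most 41.7 mm and 7.16 degrees, less where a joint would pass 70% of its speed; a pose out of reach is approached as far as the arm can. A call with a gripper value outside its range is refused whole. The fingers move at their own pace and stop on an object; the grip force is fixed at half the most. Time passes only in rows, so rows that repeat a pose let the fingers close. It gives the time, the measured TCP pose, the force, the opening and the grip force at its end, in the units of the state.
- sensors.sense(): the state, without advancing time (a new reading comes with each control period).
- camera(name): name is "side" or "top" or "wrist"; returns a dict with "pixels" (480x640x3 uint8, blue, green, red), "fx", "fy", "cx", "cy" (pixels), "dist_coeffs" ([k1, k2, p1, p2, k3] as OpenCV has them; the pictures are not rectified), "rvec" (rotation vector, rad) and "tvec" (3), from world to camera coordinates, as OpenCV has them; the wrist camera has in their place "hand_eye" (4x4, takes a point from camera to tool coordinates, whose origin is the TCP and whose axes are the flange's). Camera axes: x right, y down, z forward; pixel columns grow to the right and rows downward; lengths in m; the calibration is good to about 2 mm. A picture is of the moment at which its call begins: read the wrist's pose just before it. There is no depth.
- workorder.hand_in(): hands the job in; it is judged then, once.
Trained networks look in the newest picture that a camera, given by its name, has taken for a name from the list of things; names that differ only in an ending like _2 or _b are one class to them, and where a whole thing is asked for, a point or a joint stands for the part that bears it (a point fixed in the world has none). Each returns a list of dicts, best first, with "confidence" (0 to 1); they miss things now and then, are a little off and sometimes report something else, mostly with a low value. They report only what shows in the picture. A call takes as long as a camera call.
- find_in(label, camera): "position" ([x, y, z] in m, in world coordinates, good to about 4 mm: the middle of the surface that is visible of it).
- mark_of(label, camera): "position" ([x, y, z] in m, in world coordinates, good to about 4 mm: a listed point, or the origin of a listed thing).
The state is a dict: "time": time; "q": joint angles; "joint_velocities": joint speeds; "joint_torque": joint torques, N m; "ee_pos": TCP position; "tool_rot": TCP orientation; "contact_force": force on the tool from outside, world axes, zero at the start; "torque": the same for the moment, N m; "width": finger opening in m; "finger_force": force on a finger pad.
Only numpy, scipy, OpenCV 4.12 (cv2) and the standard library are available. Lean on these libraries where they do the work, as an engineer would, in place of code of your own. Each camera call takes 0.05 s, during which the arm holds its last target. There are 200 camera calls.

## Working session

There is one attempt and no reset: what is moved stays moved. The work goes in short steps, Python scripts to look and compute and a shell command to move; the robot and the scene stay as the last step left them, time stands still between calls to the robot, and variables do not carry over. Pictures are saved under pics/ and viewed, at most 13 in all, crops included, and the job is handed in when it is done.

```bash
ls; mkdir -p pics
cat > h.py <<'E'
import numpy as np,cv2
from scipy.spatial.transform import Rotation as R
from workcell import sensors,camera,workorder,find_in,mark_of
def snap(n,f=None):
    c=camera(n)
    if f: cv2.imwrite('pics/'+f,c['pixels'])
    return c
def marks(cam,names):
    for n in names:
        print(cam,n,[(np.round(np.array(d['position'])*1000).astype(int).tolist(),round(d['confidence'],2)) for d in mark_of(n,cam)[:2]])
def st():
    s=sensors.sense();print('t',round(s['time'],2),'p',np.round(s['ee_pos'],4),'q',np.round(s['q'],3),'F',np.round(s['contact_force'],1),'w',round(s['width'],4),'ff',s['finger_force']);print('R',np.round(R.from_quat(s['tool_rot']).as_matrix(),3).tolist());return s
def rel(p,Rt=None):
    "world target TCP -> shift/turn in tool axes"
    s=sensors.sense();R0=R.from_quat(s['tool_rot']);print('shift',np.round(R0.inv().apply(np.array(p)-s['ee_pos']),4))
    if Rt is not None: print('turn',np.round(np.degrees((R0.inv()*R.from_matrix(Rt)).as_rotvec()),2))
E
python3 - <<'E'
from h import *
st()
N="stopper bottle bottle_mouth top_cover rib rib_corner far_corner next_cover stack frame stone_box pen stone_jar cot_cup loupe tweezers weight".split()
for c in("top","side"):
    snap(c,c+'0.png');marks(c,N)
E
```

```text
pics
t 0.0 p [ 0.1984 -0.4856  0.2261] q [-1.329  0.343  1.525 -0.     1.275 -0.146] F [-0.9 -0.3  0.2] w 0.0921 ff 0.0
R [[0.926, 0.378, -0.0], [0.378, -0.926, 0.002], [0.0, -0.002, -1.0]]
top stopper [([436, 23, -2], 0.54), ([562, -225, 53], 0.33)]
top bottle [([601, 25, -3], 0.68), ([677, -302, 50], 0.35)]
top bottle_mouth [([602, 24, 121], 0.84)]
top top_cover [([564, -224, 51], 0.84)]
top rib [([487, -175, 105], 0.69)]
top rib_corner [([454, -147, 51], 0.71), ([343, -161, -3], 0.55)]
top far_corner [([676, -301, 45], 0.96)]
top next_cover []
top stack []
top frame [([542, 247, 1], 0.56)]
top stone_box [([333, 213, 4], 0.92)]
top pen [([778, -122, 2], 0.49)]
top stone_jar [([744, 1, -5], 0.58), ([562, -224, 56], 0.16)]
top cot_cup [([446, -471, 1], 0.92)]
top loupe [([343, -160, -4], 0.52)]
top tweezers [([456, -142, 49], 0.52), ([796, 129, 1], 0.5)]
top weight [([457, 453, -4], 0.91)]
side stopper [([435, 17, 0], 0.49), ([338, -160, 2], 0.28)]
side bottle [([602, 27, 2], 0.72)]
side bottle_mouth [([600, 25, 122], 0.63)]
side top_cover [([560, -224, 51], 0.8)]
side rib [([599, 24, 1], 0.16)]
side rib_corner [([449, -149, 51], 0.87)]
side far_corner [([448, -146, 54], 0.71), ([674, -299, 50], 0.68)]
side next_cover [([488, -182, 104], 0.43)]
side stack []
side frame [([542, 248, -4], 0.71), ([674, -302, 51], 0.31)]
side stone_box [([332, 207, -5], 0.67), ([454, 451, 3], 0.17)]
side pen [([775, -122, 3], 0.59)]
side stone_jar [([742, 6, 1], 0.82)]
side cot_cup []
side loupe [([336, -161, 1], 0.51), ([561, -225, 54], 0.43)]
side tweezers [([793, 135, -1], 0.5)]
side weight [([677, -301, 51], 0.72), ([455, 451, 1], 0.56)]
```

View pics/top0.png

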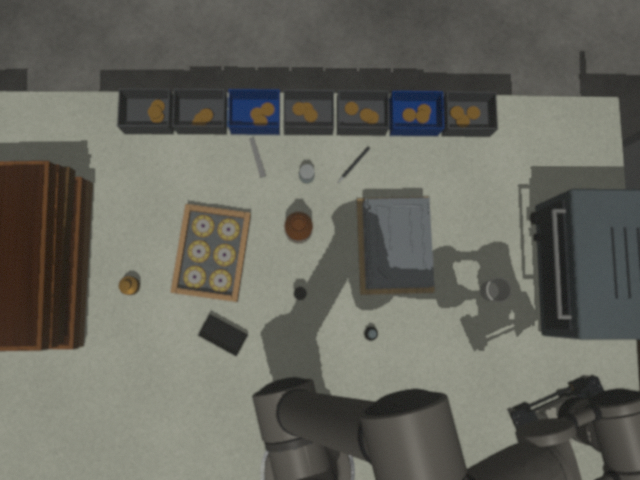

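View pics/side0.png

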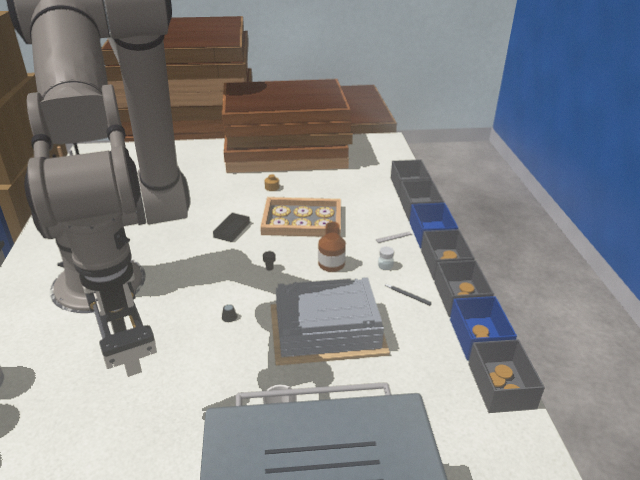

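The pictures match the networks. In the top view, the stopper is at (300,293), the bottle at (299,226), the stack at (396,245) with its rib at the near-left corner, and the frame at (212,250), tilted by about -10°. I'll move over the stopper.

```bash
python3 -m crank '[[1,[0.41,-0.38,0.066],[0,0,0]],[1,[0.41,-0.38,0.066],[0,0,0]],[1,[0.41,-0.38,0.066],[0,0,0]],[1,[0.41,-0.38,0.066],[0,0,0]],[1,[0.41,-0.38,0.066],[0,0,0]],[1,[0.41,-0.38,0.066],[0,0,0]],[1,[0.41,-0.38,0.066],[0,0,0]],[1,[0.41,-0.38,0.066],[0,0,0]],[1,[0.41,-0.38,0.066],[0,0,0]],[1,[0.41,-0.38,0.066],[0,0,0]],[1,[0.41,-0.38,0.066],[0,0,0]],[1,[0.41,-0.38,0.066],[0,0,0]],[1,[0.41,-0.38,0.066],[0,0,0]],[1,[0.41,-0.38,0.066],[0,0,0]],[1,[0.41,-0.38,0.066],[0,0,0]],[1,[0.41,-0.38,0.066],[0,0,0]],[1,[0.41,-0.38,0.066],[0,0,0]],[1,[0.41,-0.38,0.066],[0,0,0]]]'
cat >> h.py <<'E'
def proj(c,s,P):
    "world point -> wrist pixel"
    H=np.array(c['hand_eye']);Rt=R.from_quat(s['tool_rot'])
    T=Rt.inv().apply(np.atleast_2d(P)-s['ee_pos']);X=(T-H[:3,3])@H[:3,:3]
    K=np.array([[c['fx'],0,c['cx']],[0,c['fy'],c['cy']],[0,0,1.]])
    return cv2.projectPoints(X,np.zeros(3),np.zeros(3),K,np.array(c['dist_coeffs']))[0].reshape(-1,2)
def unproj(c,s,px,z):
    "wrist pixels -> world points on plane z"
    H=np.array(c['hand_eye']);Rt=R.from_quat(s['tool_rot'])
    K=np.array([[c['fx'],0,c['cx']],[0,c['fy'],c['cy']],[0,0,1.]])
    u=cv2.undistortPoints(np.array(px,float).reshape(-1,1,2),K,np.array(c['dist_coeffs'])).reshape(-1,2)
    d=Rt.apply(np.c_[u,np.ones(len(u))]@H[:3,:3].T);o=Rt.apply(H[:3,3])+s['ee_pos']
    return o+d*((z-o[2])/d[:,2])[:,None]
E
python3 - <<'E'
from h import *
s=st();c=snap('wrist','w1.png');print(np.round(c['hand_eye'],3).tolist())
marks('wrist',['stopper','bottle_mouth','bottle'])
E
```

```text
time: 3.3
ee_pos: [0.4342, 0.0198, 0.1609]
tool_rot: [0.981, 0.192, 0.0, 0.0]
contact_force: [-0.3, 0.1, 0.5]
width: 0.092
finger_force: 0.0
t 3.3 p [0.4342 0.0198 0.1609] q [-0.131  0.251  1.858 -0.     1.033  1.054] F [-0.3  0.1  0.5] w 0.092 ff 0.0
R [[0.926, 0.377, 0.0], [0.377, -0.926, -0.0], [-0.0, 0.0, -1.0]]
[[-0.001, -0.958, -0.287, 0.078], [1.0, -0.001, -0.0, 0.001], [-0.0, -0.287, 0.958, -0.159], [0.0, 0.0, 0.0, 1.0]]
wrist stopper [([440, 18, -2], 0.88)]
wrist bottle_mouth []
wrist bottle [([603, 26, 1], 0.71)]
```

View pics/w1.png

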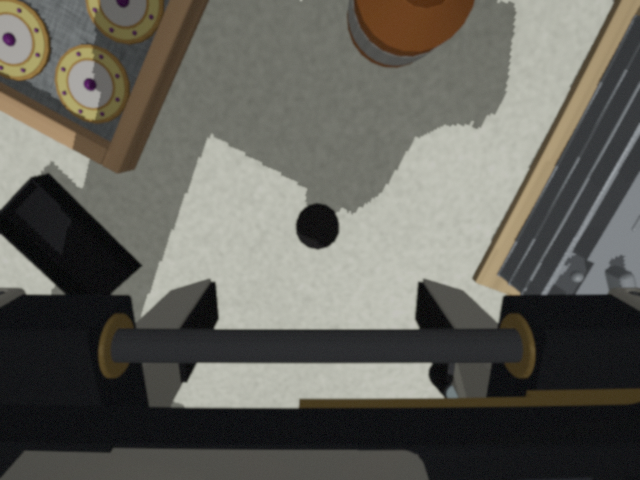

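The stopper's head is a dark disc at (318,226) between the open fingers. The bottle is at (413,15) and only partly in view.

Run:
```python
from h import *
s=sensors.sense();c=snap('wrist')
g=c['pixels'].max(2);m=((g<45)*255).astype(np.uint8);m[:190]=0;m[265:]=0;m[:,:270]=0;m[:,370:]=0
n,l,S,C=cv2.connectedComponentsWithStats(m);i=1+np.argmax(S[1:,4]);print(S[i],C[i],unproj(c,s,[C[i]],.046))
p=unproj(c,s,[C[i]],.046)[0];rel([p[0],p[1],.031])
```

```text
[ 297  204   41   44 1400] [317.15285714 225.89285714] [[0.43931775 0.02068004 0.046     ]]
shift [0.0048 0.0013 0.1299]
```

```bash
python3 -m crank '[[1,[0.004,0.001,0.03],[0,0,0]],[1,[0.004,0.001,0.06],[0,0,0]],[1,[0.004,0.001,0.09],[0,0,0]],[1,[0.004,0.001,0.115],[0,0,0]],[1,[0.004,0.001,0.13],[0,0,0]],[1,[0.004,0.001,0.13],[0,0,0]],[0,[0.004,0.001,0.13],[0,0,0]],[0,[0.004,0.001,0.13],[0,0,0]],[0,[0.004,0.001,0.13],[0,0,0]],[0,[0.004,0.001,0.13],[0,0,0]],[0,[0.004,0.001,0.13],[0,0,0]],[0,[0.004,0.001,0.13],[0,0,0]],[0,[0.004,0.001,0.13],[0,0,0]],[0,[0.004,0.001,0.13],[0,0,0]],[0,[0.004,0.001,0.13],[0,0,0]],[0,[0.004,0.001,0.13],[0,0,0]]]'
```

```text
time: 4.88
ee_pos: [0.4385, 0.0214, 0.0307]
tool_rot: [0.981, 0.193, 0.0, 0.0]
contact_force: [-0.1, -0.5, -0.1]
width: 0.033
finger_force: 30.0
```

```bash
python3 -m crank '[[0,[0,0,-0.03],[0,0,0]],[0,[0,0,-0.07],[0,0,0]],[0,[0,0,-0.11],[0,0,0]],[0,[0,0,-0.15],[0,0,0]],[0,[0.02,0.01,-0.17],[0,0,0]],[0,[0.05,0.02,-0.17],[0,0,0]],[0,[0.076,0.031,-0.17],[0,0,0]],[0,[0.076,0.031,-0.17],[0,0,0]],[0,[0.076,0.031,-0.17],[0,0,0]]]'
python3 - <<'E'
from h import *
s=st();c=snap('wrist','w2.png')
marks('wrist',['stopper','bottle_mouth','bottle'])
print(proj(c,s,[[.602,.025,.125]]))
E
```

```text
time: 5.63
ee_pos: [0.5208, 0.0214, 0.1999]
tool_rot: [0.981, 0.193, -0.001, -0.0]
contact_force: [-0.7, -0.0, -0.7]
width: 0.0327
finger_force: 30.0
t 5.63 p [0.5208 0.0214 0.1999] q [-0.106  0.359  1.576 -0.     1.208  1.077] F [-0.7 -0.  -0.7] w 0.0327 ff 29.995490403380245
R [[0.926, 0.378, -0.002], [0.378, -0.926, 0.0], [-0.001, -0.001, -1.0]]
wrist stopper [([520, 20, 168], 0.95)]
wrist bottle_mouth [([605, 24, 119], 0.68)]
wrist bottle [([602, 27, 2], 0.93)]
[[361.14508111 127.1074158 ]]
```

View pics/w2.png

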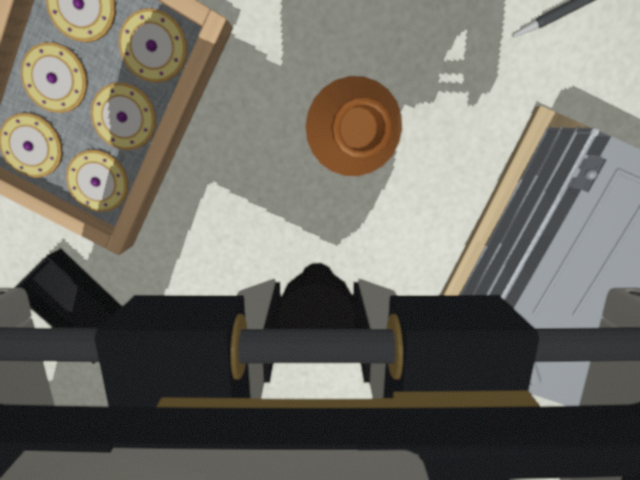

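Run:
```python
from h import *
s=sensors.sense();c=snap('wrist')
Rt=R.from_quat(s['tool_rot'])
for dx in(-.004,-.002,0,.002,.004):
    print(dx,proj(c,s,s['ee_pos']+Rt.apply([[dx+.0095,0,.031],[dx,.0095,.031],[dx,-.0095,.031],[dx+.0123,0,.003],[dx+.017,0,.003]])).round(0).tolist())
im=cv2.resize(c['pixels'][240:400,240:400],None,fx=4,fy=4,interpolation=cv2.INTER_CUBIC);im=cv2.convertScaleAbs(im,alpha=2.5,beta=20)
cv2.imwrite('pics/w2c.png',im[:600])
g=c['pixels'][:,316:320].mean((1,2));print(g[250:300:2].round())
p=unproj(c,s,[[361,128]],.125);print(p)
rel([.602,.025,.165])
```

```text
-0.004 [[315.0, 265.0], [333.0, 281.0], [298.0, 281.0], [315.0, 281.0], [315.0, 271.0]]
-0.002 [[315.0, 261.0], [333.0, 278.0], [298.0, 278.0], [315.0, 277.0], [315.0, 267.0]]
0 [[315.0, 258.0], [333.0, 274.0], [298.0, 274.0], [315.0, 273.0], [315.0, 263.0]]
0.002 [[315.0, 254.0], [333.0, 271.0], [298.0, 271.0], [315.0, 268.0], [315.0, 259.0]]
0.004 [[315.0, 251.0], [333.0, 267.0], [298.0, 267.0], [315.0, 264.0], [315.0, 255.0]]
[210. 211. 211. 214. 216. 214. 159.  41.  19.  19.  19.  18.  22.  19.
  20.  19.  18.  21.  23.  24.  23.  24.  23.  23.  23.]
[[0.60022476 0.02487981 0.125     ]]
shift [0.0776 0.0279 0.0356]
```

View pics/w2c.png

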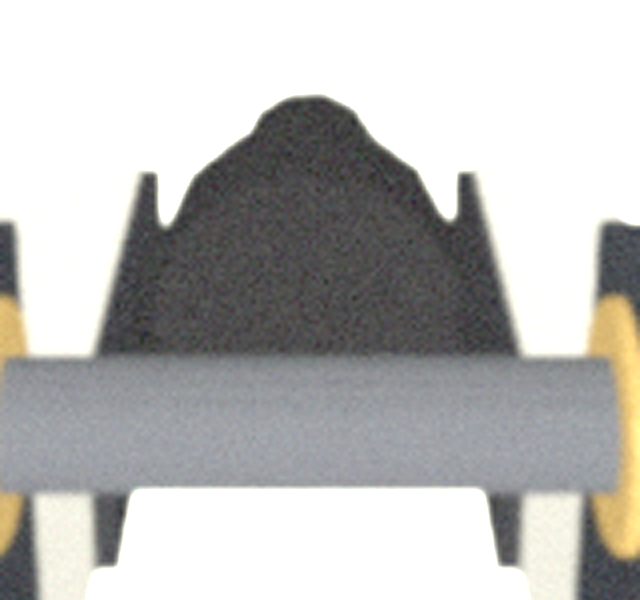

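In the crop, the stopper hangs upright between the pads. Its narrow end's front edge is at full-image pixel (318,264), about 3 mm nearer the palm than assumed. The mouth at (361,128) agrees with the networks.

```bash
python3 -m crank '[[0,[0.03,0.01,0],[0,0,0]],[0,[0.06,0.02,0.01],[0,0,0]],[0,[0.0776,0.0262,0.025],[0,0,0]],[0,[0.0776,0.0262,0.036],[0,0,0]],[0,[0.0776,0.0262,0.036],[0,0,0]],[0,[0.0776,0.0262,0.036],[0,0,0]]]'
python3 - <<'E'
from h import *
s=st();c=snap('wrist')
im=c['pixels'][180:380,200:440]
cv2.imwrite('pics/w3.png',cv2.resize(cv2.convertScaleAbs(im,alpha=1.5,beta=15),None,fx=3,fy=3,interpolation=cv2.INTER_CUBIC))
a=np.linspace(0,2*np.pi,4,endpoint=False)
E
```

```text
time: 6.38
ee_pos: [0.6008, 0.0266, 0.164]
tool_rot: [0.981, 0.193, -0.001, -0.0]
contact_force: [0.2, 0.5, -0.3]
width: 0.033
finger_force: 30.0
t 6.38 p [0.6008 0.0266 0.164 ] q [-0.083  0.535  1.393 -0.     1.217  1.1  ] F [ 0.2  0.5 -0.3] w 0.033 ff 29.995473821181804
R [[0.926, 0.378, -0.003], [0.378, -0.926, 0.0], [-0.003, -0.001, -1.0]]
```

View pics/w3.png

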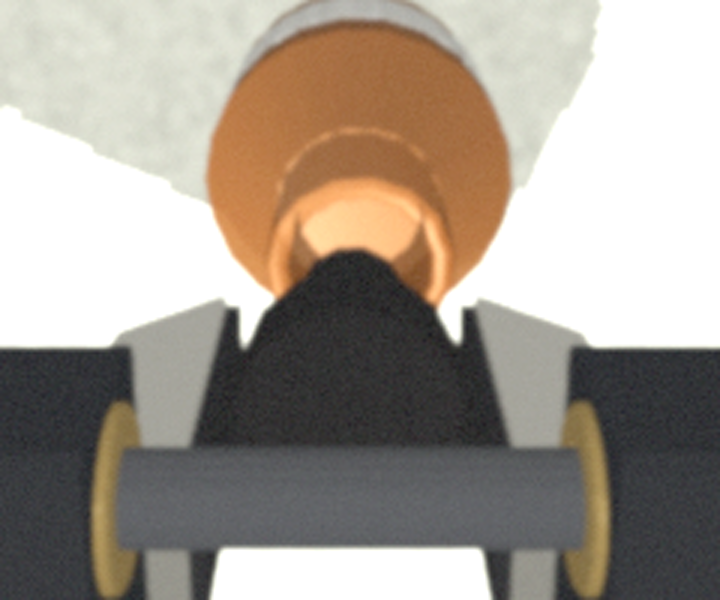

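In the crop, the stopper's tip is at (355,250), over the mouth. The rim spans x 268–450 and its front edge is at y 180. The lateral match is good. I'll work out the fore-aft offset.

Run:
```python
from h import *
s=sensors.sense();c=snap('wrist');Rt=R.from_quat(s['tool_rot'])
rim=unproj(c,s,[[200+359/3,240]],.125)[0]; tip=unproj(c,s,[[200+355/3,180+249/3]],s['ee_pos'][2]-.031)[0]
f=lambda p:Rt.inv().apply(p-s['ee_pos'])[:2]
print('rim centre',f(rim)-[.018,0],'tip centre',f(tip)-[.0095,0])
```

```text
rim centre [-0.0013263   0.00243144] tip centre [-0.00299522  0.00165112]
```

```bash
python3 -m crank '[[0,[0.0017,0.0008,0],[0,0,0]],[0,[0.0017,0.0008,0.006],[0,0,0]],[0,[0.0017,0.0008,0.012],[0,0,0]],[0,[0.0017,0.0008,0.016],[0,0,0]],[0,[0.0017,0.0008,0.016],[0,0,0]]]'
```

```text
time: 6.9
ee_pos: [0.6033, 0.0265, 0.1474]
tool_rot: [0.981, 0.193, -0.001, -0.0]
contact_force: [0.5, 0.6, -0.5]
width: 0.0329
finger_force: 30.0
```

```bash
python3 -m crank '[[0,[0,0,0.005],[0,0,0]],[0,[0,0,0.01],[0,0,0]],[0,[0,0,0.015],[0,0,0]],[0,[0,0,0.017],[0,0,0]],[0,[0,0,0.017],[0,0,0]]]'
```

```text
time: 7.32
ee_pos: [0.6038, 0.0264, 0.1308]
tool_rot: [0.981, 0.193, -0.001, -0.0]
contact_force: [-0.4, 0.0, -1.0]
width: 0.0327
finger_force: 30.0
```

```bash
python3 -m crank '[[0,[0,0,0.001],[0,0,0]],[0,[0,0,0.002],[0,0,0]],[0,[0,0,0.0025],[0,0,0]],[0,[0,0,0.0025],[0,0,0]]]'
```

```text
time: 7.65
ee_pos: [0.6042, 0.0264, 0.1292]
tool_rot: [0.981, 0.193, 0.0, 0.0]
contact_force: [1.1, 0.0, 0.4]
width: 0.0329
finger_force: 30.0
```

```bash
python3 -m crank '[[0.45,[0,0,0],[0,0,0]],[0.6,[0,0,0],[0,0,0]],[0.6,[0,0,0],[0,0,0]],[0.6,[0,0,0],[0,0,0]],[0.6,[0,0,-0.02],[0,0,0]],[0.6,[-0.02,0,-0.05],[0,0,0]],[0.6,[-0.05,0,-0.07],[0,0,0]],[0.6,[-0.06,0,-0.07],[0,0,0]],[0.6,[-0.06,0,-0.07],[0,0,0]]]'
python3 - <<'E'
from h import *
s=st();c=snap('wrist','w4.png');marks('wrist',['stopper','bottle','bottle_mouth'])
Rt=R.from_quat(s['tool_rot'])
c2=snap('side');marks('side',['stopper','bottle'])
a=cv2.resize(c['pixels'][40:300,160:480],(640,520));b=cv2.resize(c2['pixels'][200:290,300:360],(160*2,240*2));cv2.imwrite('pics/w4.png',np.vstack([np.hstack([a[:,160:560],np.vstack([b,np.zeros((40,320,3),np.uint8)])])]))
E
```

```text
time: 8.4
ee_pos: [0.5477, 0.0031, 0.201]
tool_rot: [0.981, 0.192, 0.001, 0.001]
contact_force: [0.9, -0.9, -0.3]
width: 0.0551
finger_force: 0.0
t 8.4 p [0.5477 0.0031 0.201 ] q [-0.134  0.403  1.504 -0.     1.232  1.05 ] F [ 0.9 -0.9 -0.3] w 0.0551 ff 0.0
R [[0.926, 0.377, 0.002], [0.377, -0.926, -0.001], [0.002, 0.001, -1.0]]
wrist stopper [([606, 25, 97], 0.63)]
wrist bottle []
wrist bottle_mouth []
side stopper [([600, 22, 96], 0.63), ([746, 4, 0], 0.33)]
side bottle [([604, 23, 3], 0.68), ([797, 133, 2], 0.35)]
```

View pics/w4.png

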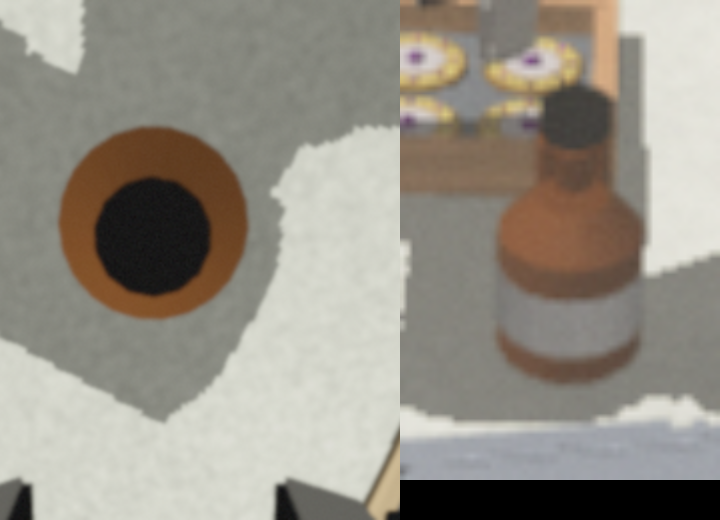

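Side and wrist views both show the head sitting on the neck. I'll check with a gentle touch of the shut fingers, which should meet it at z≈0.143.

```bash
python3 -m crank '[[0,[0.03,0,0],[0,0,0]],[0,[0.06,0,0.01],[0,0,0]],[0,[0.06,0,0.035],[0,0,0]],[0,[0.06,0,0.035],[0,0,0]],[0,[0.06,0,0.046],[0,0,0]],[0,[0.06,0,0.05],[0,0,0]],[0,[0.06,0,0.053],[0,0,0]],[0,[0.06,0,0.055],[0,0,0]],[0,[0.06,0,0.057],[0,0,0]],[0,[0.06,0,0.058],[0,0,0]],[0,[0.06,0,0.059],[0,0,0]],[0,[0.06,0,0.059],[0,0,0]]]'
```

```text
time: 9.75
ee_pos: [0.6051, 0.0262, 0.1432]
tool_rot: [0.981, 0.193, 0.002, 0.001]
contact_force: [-4.9, 1.2, 11.7]
width: 0.0004
finger_force: 5.8
```

The touch at 0.143 confirms the stopper is fully home. Next I'll go over the rib.

```bash
python3 -m crank '[[0.4,[0,0,-0.03],[0,0,0]],[0.4,[0,0,-0.067],[0,0,0]],[0.4,[-0.03,0.023,-0.067],[0,0,-6]],[0.4,[-0.06,0.046,-0.067],[0,0,-12]],[0.4,[-0.09,0.069,-0.067],[0,0,-18]],[0.4,[-0.12,0.092,-0.067],[0,0,-22.8]],[0.4,[-0.15,0.115,-0.067],[0,0,-22.8]],[0.4,[-0.18,0.138,-0.067],[0,0,-22.8]],[0.4,[-0.186,0.143,-0.067],[0,0,-22.8]],[0.4,[-0.186,0.143,-0.067],[0,0,-22.8]],[0.4,[-0.186,0.143,-0.067],[0,0,-22.8]]]'
python3 - <<'E'
from h import *
s=st();c=snap('wrist','w5.png');marks('wrist',['rib','rib_corner','top_cover'])
E
```

```text
time: 10.67
ee_pos: [0.4863, -0.1764, 0.2078]
tool_rot: [0.924, 0.382, 0.001, 0.0]
contact_force: [0.8, 0.9, -0.9]
width: 0.0369
finger_force: 0.0
t 10.67 p [ 0.4863 -0.1764  0.2078] q [-4.960e-01  3.430e-01  1.577e+00  1.000e-03  1.220e+00  2.900e-01] F [ 0.8  0.9 -0.9] w 0.0369 ff 0.0
R [[0.708, 0.706, 0.001], [0.706, -0.708, -0.0], [0.001, 0.001, -1.0]]
wrist rib [([483, -183, 106], 0.72)]
wrist rib_corner [([448, -147, 52], 0.63)]
wrist top_cover [([555, -228, 52], 0.66)]
```

View pics/w5.png

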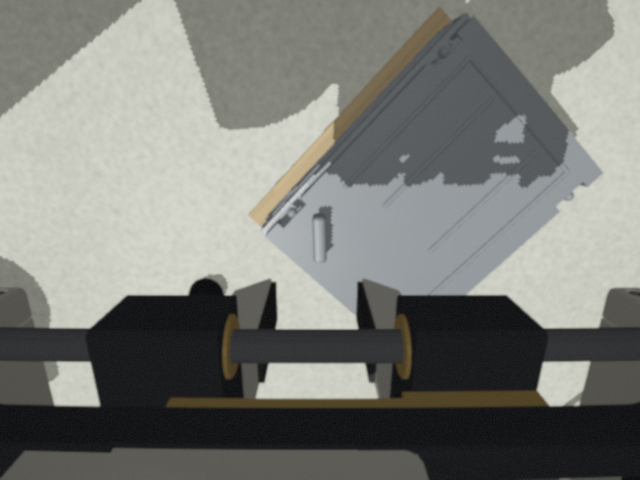

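The rib shows at (320,235), running straight up the picture along tool x, centred between the fingers. The panel's left corner is at (268,232) and its far corner at (601,175).

Run:
```python
from h import *
s=sensors.sense();c=snap('wrist')
Q=unproj(c,s,[[320,209],[319.5,262]],.102);d=Q[1]-Q[0];print('rib',Q.round(4).tolist(),Q.mean(0),np.degrees(np.arctan2(-d[1],-d[0])),np.linalg.norm(d))
rel(np.r_[Q.mean(0)[:2],.0885])
im=c['pixels'][180:290,240:420];cv2.imwrite('pics/w6.png',cv2.resize(im,None,fx=4,fy=4,interpolation=cv2.INTER_CUBIC))
# predict outline for yaw candidates
m=Q.mean(0)
for y in(-3,0,3):
    Rz=R.from_euler('z',y,degrees=True);o=m-Rz.apply([-.076,.046,.052])
    P=o+Rz.apply([[-.106,.076,.036],[.106,.076,.036],[.106,-.076,.036],[.11,-.08,0],[-.076+.013,.046+.013,.052],[-.076-.013,.046-.013,.052]]);print(y,o.round(4),proj(c,s,P).round(0).tolist())
```

```text
rib [[0.5029, -0.1633, 0.102], [0.4742, -0.1918, 0.102]] [ 0.48854711 -0.17754387  0.102     ] 44.69164704384019 0.040477528265064275
shift [-0.0004  0.003   0.1187]
-3 [ 0.562  -0.2275  0.05  ] [[265.0, 227.0], [491.0, 25.0], [604.0, 191.0], [580.0, 185.0], [321.0, 212.0], [318.0, 260.0]]
0 [ 0.5645 -0.2235  0.05  ] [[265.0, 230.0], [481.0, 15.0], [604.0, 177.0], [580.0, 171.0], [320.0, 212.0], [320.0, 260.0]]
3 [ 0.5669 -0.2195  0.05  ] [[265.0, 233.0], [470.0, 6.0], [604.0, 161.0], [580.0, 157.0], [319.0, 212.0], [321.0, 260.0]]
```

View pics/w6.png

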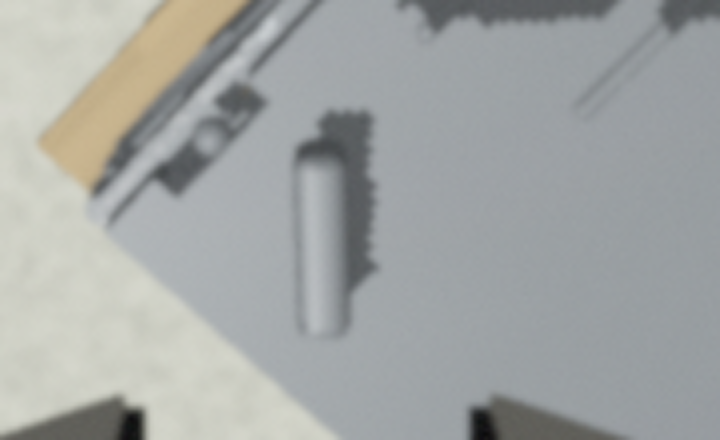

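The rib's top spans crop y 157–335 at x 322. Allowing for the bias seen with the stopper, the rib is 3 mm back and 2 mm along tool y. I'll descend and pinch it.

```bash
python3 -m crank '[[0.4,[-0.003,0.002,0.03],[0,0,0]],[0.4,[-0.003,0.002,0.06],[0,0,0]],[0.4,[-0.003,0.002,0.09],[0,0,0]],[0.4,[-0.003,0.002,0.105],[0,0,0]],[0.4,[-0.003,0.002,0.113],[0,0,0]],[0.4,[-0.003,0.002,0.117],[0,0,0]],[0.4,[-0.003,0.002,0.117],[0,0,0]],[0.3,[-0.003,0.002,0.117],[0,0,0]],[0.2,[-0.003,0.002,0.117],[0,0,0]],[0.1,[-0.003,0.002,0.117],[0,0,0]],[0,[-0.003,0.002,0.117],[0,0,0]],[0,[-0.003,0.002,0.117],[0,0,0]],[0,[-0.003,0.002,0.117],[0,0,0]],[0,[-0.003,0.002,0.117],[0,0,0]],[0,[-0.003,0.002,0.117],[0,0,0]]]'
python3 - <<'E'
from h import *
s=st()
Rt=R.from_quat(s['tool_rot']);p=s['ee_pos']
o=np.array([p[0],p[1],.102])-[-.076,.046,.052];piv=o+[.11,-.08,0]
d=np.array([-.22,.16,0]);d/=np.linalg.norm(d);ax=np.cross(d,[0,0,1.])
if False: pass
for a in np.linspace(0,.2,9):
    # lift rib corner: rotate about ax so that d goes up
    for sg in(1,):
        Rr=R.from_rotvec(ax*a*sg);q=piv+Rr.apply(p-piv)
        print(round(a,3),np.round(Rt.inv().apply(q-p),4).tolist(),np.round(np.degrees((Rt.inv()*Rr*Rt).as_rotvec()),2).tolist())
E
```

```text
time: 12.17
ee_pos: [0.4856, -0.1799, 0.0907]
tool_rot: [0.924, 0.383, 0.0, 0.0]
contact_force: [-1.2, 1.0, 4.2]
width: 0.0096
finger_force: 29.9
t 12.17 p [ 0.4856 -0.1799  0.0907] q [-0.503  0.481  1.726 -0.     0.934  0.282] F [-1.2  1.   4.2] w 0.0096 ff 29.913954734802246
R [[0.707, 0.707, 0.001], [0.707, -0.707, -0.0], [0.0, 0.001, -1.0]]
0.0 [0.0, 0.0, 0.0] [0.0, 0.0, 0.0]
0.025 [0.0002, 0.0011, -0.0056] [1.41, -0.22, 0.0]
0.05 [0.0004, 0.0023, -0.0112] [2.83, -0.45, 0.0]
0.075 [0.0006, 0.0036, -0.0167] [4.24, -0.67, 0.0]
0.1 [0.0008, 0.0051, -0.0222] [5.66, -0.89, 0.0]
0.125 [0.0011, 0.0068, -0.0277] [7.07, -1.11, 0.0]
0.15 [0.0013, 0.0085, -0.0331] [8.49, -1.34, 0.0]
0.175 [0.0016, 0.0104, -0.0385] [9.9, -1.56, 0.0]
0.2 [0.002, 0.0124, -0.0438] [11.32, -1.78, 0.0]
```

```bash
python3 -m crank '[[0,[0,0.0003,-0.0017],[0.43,-0.07,0]],[0,[0.0001,0.0007,-0.0034],[0.86,-0.14,0]],[0,[0.0002,0.001,-0.0051],[1.29,-0.2,0]],[0,[0.0002,0.0014,-0.0068],[1.72,-0.27,0]],[0,[0.0003,0.0017,-0.0085],[2.15,-0.34,0]],[0,[0.0004,0.0021,-0.0102],[2.58,-0.41,0]],[0,[0.0004,0.0025,-0.0119],[3.01,-0.48,0]],[0,[0.0005,0.0029,-0.0136],[3.44,-0.55,0]],[0,[0.0005,0.0033,-0.0153],[3.88,-0.61,0]],[0,[0.0006,0.0037,-0.017],[4.32,-0.68,0]],[0,[0.0007,0.0042,-0.0187],[4.76,-0.75,0]],[0,[0.0008,0.0047,-0.0205],[5.21,-0.82,0]],[0,[0.0008,0.0051,-0.0222],[5.66,-0.89,0]]]'
python3 - <<'E'
from h import *
s=st();Rt=R.from_quat(s['tool_rot']);p=s['ee_pos']
o=np.array([.4856,-.1799,.102])-[-.076,.046,.052];piv=o+[.11,-.08,0]
d=np.array([-.22,.16,0]);d/=np.linalg.norm(d);ax=np.cross(d,[0,0,1.])
for a in (.02,.04,.06,.08,.1):
        Rr=R.from_rotvec(ax*a);q=piv+Rr.apply(p-piv)
        print(a,np.round(Rt.inv().apply(q-p),4).tolist(),np.round(np.degrees((Rt.inv()*Rr*Rt).as_rotvec()),2).tolist())
c=snap('side')
cv2.imwrite('pics/s7.png',cv2.resize(c['pixels'][230:380,240:420],None,fx=4,fy=4,interpolation=cv2.INTER_CUBIC))
E
```

```text
time: 13.25
ee_pos: [0.4896, -0.183, 0.1126]
tool_rot: [0.923, 0.382, -0.026, -0.043]
contact_force: [0.5, -0.0, -1.9]
width: 0.0097
finger_force: 29.9
t 13.25 p [ 0.4896 -0.183   0.1126] q [-0.512  0.51   1.603  0.013  1.129  0.268] F [ 0.5 -0.  -1.9] w 0.0097 ff 29.9087655544281
R [[0.706, 0.703, -0.081], [0.708, -0.704, 0.059], [-0.016, -0.099, -0.995]]
0.02 [0.0001, 0.0008, -0.0045] [1.13, -0.18, -0.0]
0.04 [0.0003, 0.0018, -0.009] [2.26, -0.36, -0.0]
0.06 [0.0004, 0.0028, -0.0134] [3.4, -0.54, -0.0]
0.08 [0.0006, 0.0039, -0.0178] [4.53, -0.71, -0.0]
0.1 [0.0008, 0.0051, -0.0222] [5.66, -0.89, -0.0]
```

View pics/s7.png

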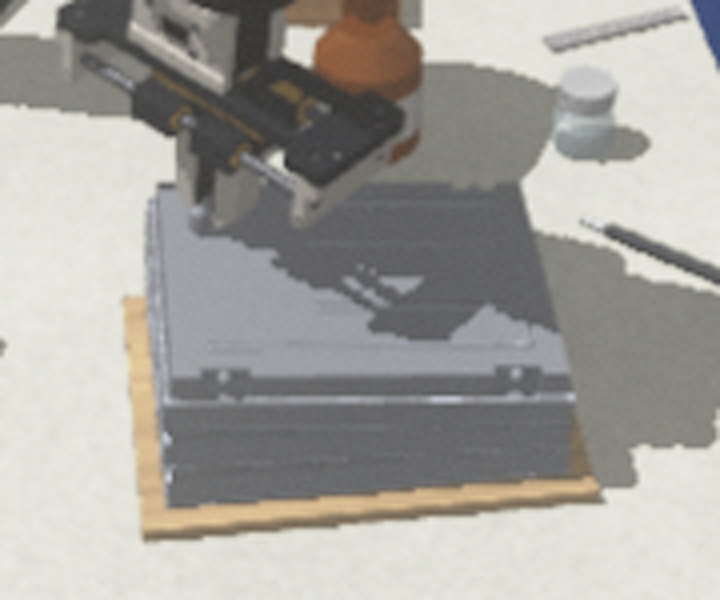

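The side view shows the top cover tilted up on the rib side, left rear in the crop, with the far corner at about (570,400) still down. I'll continue the peel to about 0.19 rad.

```bash
python3 -m crank '[[0,[0,0.0003,-0.0017],[0.43,-0.07,0]],[0,[0.0001,0.0007,-0.0034],[0.86,-0.14,0]],[0,[0.0002,0.001,-0.0051],[1.29,-0.2,0]],[0,[0.0002,0.0014,-0.0068],[1.72,-0.27,0]],[0,[0.0003,0.0017,-0.0085],[2.15,-0.34,0]],[0,[0.0004,0.0021,-0.0102],[2.58,-0.41,0]],[0,[0.0004,0.0025,-0.0119],[3.01,-0.48,0]],[0,[0.0005,0.0029,-0.0136],[3.44,-0.55,0]],[0,[0.0005,0.0033,-0.0153],[3.88,-0.61,0]],[0,[0.0006,0.0037,-0.017],[4.32,-0.68,0]],[0,[0.0007,0.0042,-0.0187],[4.76,-0.75,0]],[0,[0.0008,0.0046,-0.02],[5.1,-0.8,0]],[0,[0.0008,0.0046,-0.02],[5.1,-0.8,0]]]'
python3 - <<'E'
from h import *
s=st();c=snap('side','s8.png');marks('side',['top_cover','next_cover','rib_corner','far_corner'])
Rt=R.from_quat(s['tool_rot']);print(Rt.inv().apply([0,0,.01]),Rt.inv().as_matrix().round(3).tolist())
E
```

```text
time: 14.38
ee_pos: [0.4953, -0.1871, 0.132]
tool_rot: [0.92, 0.381, -0.049, -0.081]
contact_force: [0.2, 0.7, -1.2]
width: 0.0099
finger_force: 29.9
t 14.38 p [ 0.4953 -0.1871  0.132 ] q [-0.519  0.547  1.485  0.022  1.298  0.259] F [ 0.2  0.7 -1.2] w 0.0099 ff 29.920324087142944
R [[0.705, 0.693, -0.152], [0.709, -0.697, 0.111], [-0.029, -0.186, -0.982]]
side top_cover [([559, -226, 76], 0.74)]
side next_cover [([742, 7, 0], 0.26)]
side rib_corner [([457, -149, 106], 0.96)]
side far_corner [([675, -305, 50], 0.87), ([561, -226, 78], 0.3)]
[-0.0002929  -0.00186312 -0.00982054] [[0.705, 0.709, -0.029], [0.693, -0.697, -0.186], [-0.152, 0.111, -0.982]]
```

```bash
python3 -m crank '[[0,[0,-0.0004,-0.002],[0,0,0]],[0,[-0.0001,-0.0007,-0.0039],[0,0,0]],[0,[-0.0002,-0.0011,-0.0059],[0,0,0]],[0,[-0.0002,-0.0015,-0.0079],[0,0,0]],[0,[-0.0003,-0.0019,-0.0098],[0,0,0]],[0,[-0.0004,-0.0022,-0.0118],[0,0,0]],[0,[-0.0004,-0.0026,-0.0137],[0,0,0]],[0,[-0.0005,-0.003,-0.0157],[0,0,0]],[0,[-0.0005,-0.0034,-0.0177],[0,0,0]],[0,[-0.0006,-0.0037,-0.0196],[0,0,0]],[0,[-0.0007,-0.0041,-0.0216],[0,0,0]],[0,[-0.0007,-0.0045,-0.0236],[0,0,0]],[0,[-0.0008,-0.0048,-0.0255],[0,0,0]],[0,[-0.0009,-0.0056,-0.0294],[0,0,0]],[0,[-0.001,-0.0065,-0.0344],[0,0,0]],[0,[-0.0012,-0.0075,-0.0393],[0,0,0]],[0,[-0.0012,-0.0075,-0.0393],[0,0,0]]]'
python3 - <<'E'
from h import *
s=st();c=snap('side');marks('side',['top_cover','next_cover','rib_corner','far_corner'])
cv2.imwrite('pics/s9.png',cv2.resize(c['pixels'][210:380,220:420],None,fx=3.5,fy=3.5,interpolation=cv2.INTER_CUBIC))
E
```

```text
time: 16.05
ee_pos: [0.4954, -0.187, 0.1732]
tool_rot: [0.92, 0.381, -0.049, -0.08]
contact_force: [-0.5, -0.3, -1.8]
width: 0.0094
finger_force: 30.0
t 16.05 p [ 0.4954 -0.187   0.1732] q [-0.518  0.505  1.435  0.021  1.389  0.261] F [-0.5 -0.3 -1.8] w 0.0094 ff 30.01872718334198
R [[0.705, 0.693, -0.151], [0.709, -0.697, 0.11], [-0.029, -0.185, -0.982]]
side top_cover [([562, -224, 114], 0.76), ([603, 25, 0], 0.46)]
side next_cover [([562, -227, 32], 0.85), ([335, -159, -1], 0.43)]
side rib_corner [([454, -152, 144], 0.59), ([561, -227, 32], 0.58)]
side far_corner [([674, -302, 87], 0.92)]
```

View pics/s9.png

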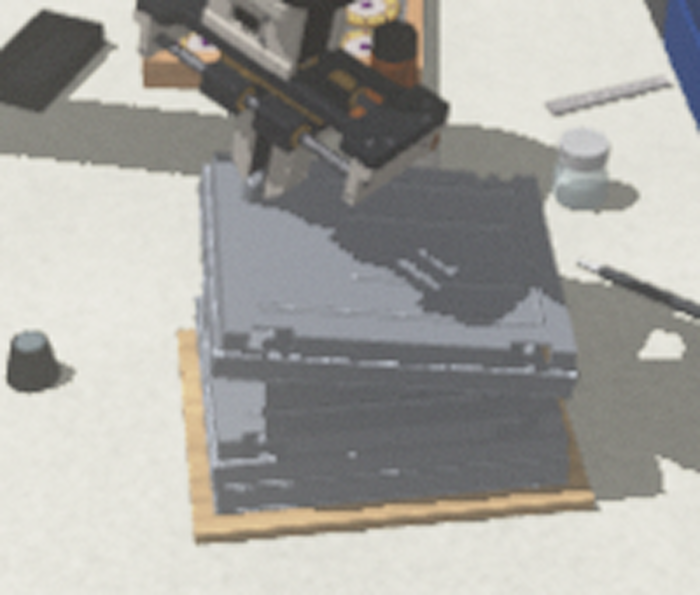

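The next cover stayed in its nest: it shows as the lower tier in the crop, and the network puts it at z 32 mm. The top cover hangs free. Next I'll level and raise it, and measure the frame's exact pose.

Run:
```python
from h import *
from scipy.optimize import least_squares
im=cv2.imread('pics/top0.png');c=camera('top')
K=np.array([[c['fx'],0,c['cx']],[0,c['fy'],c['cy']],[0,0,1.]]);dc=np.array(c['dist_coeffs'])
hsv=cv2.cvtColor(im,cv2.COLOR_BGR2HSV).astype(int);m=((hsv[...,0]<18)&(hsv[...,1]>85)&(hsv[...,2]>60)).astype(np.uint8)*255
roi=np.zeros_like(m);roi[195:308,163:258]=255;m&=roi
cs,_=cv2.findContours(m,cv2.RETR_EXTERNAL,cv2.CHAIN_APPROX_NONE);k=max(cs,key=cv2.contourArea);rc=cv2.minAreaRect(k);print(rc)
b=cv2.boxPoints(rc)
Rm=cv2.Rodrigues(np.array(c['rvec']))[0];t=np.array(c['tvec']).ravel()
u=cv2.undistortPoints(b.reshape(-1,1,2).astype(float),K,dc).reshape(-1,2);d=np.c_[u,np.ones(4)]@Rm;o=-Rm.T@t
W=o+d*((.03-o[2])/d[:,2])[:,None];print(W.round(4).tolist(),W.mean(0))
for i in range(4):
    e=W[(i+1)%4]-W[i];print(round(np.linalg.norm(e),4),round(np.degrees(np.arctan2(e[1],e[0])),2))
# leveling
s=sensors.sense();c45=np.sqrt(.5);R1=np.array([[c45,c45,0],[c45,-c45,0],[0,0,-1.]])
rel([.4856,-.1799,.25],R1)
```

```text
((210.41329956054688, 252.06356811523438), (66.22090911865234, 89.86579895019531), 8.746162414550781)
[[0.4403, 0.3425, 0.03], [0.6653, 0.3154, 0.03], [0.6403, 0.1489, 0.03], [0.416, 0.1793, 0.03]] [0.5404812  0.24651575 0.03      ]
0.2267 -6.86
0.1685 -98.56
0.2263 172.28
0.165 81.54
shift [-0.004  -0.0257 -0.0748]
turn [-10.79   1.7    0.02]
```

```bash
python3 -m crank '[[0,[0,-0.002,-0.006],[-0.9,0.14,0]],[0,[-0.001,-0.004,-0.012],[-1.8,0.28,0]],[0,[-0.001,-0.006,-0.019],[-2.7,0.42,0]],[0,[-0.001,-0.009,-0.025],[-3.6,0.57,0]],[0,[-0.002,-0.011,-0.031],[-4.5,0.71,0]],[0,[-0.002,-0.013,-0.037],[-5.4,0.85,0]],[0,[-0.002,-0.015,-0.044],[-6.3,0.99,0]],[0,[-0.003,-0.017,-0.05],[-7.2,1.13,0]],[0,[-0.003,-0.019,-0.056],[-8.1,1.28,0]],[0,[-0.003,-0.021,-0.062],[-9,1.42,0]],[0,[-0.004,-0.024,-0.069],[-9.9,1.56,0]],[0,[-0.004,-0.026,-0.075],[-10.8,1.7,0]],[0,[-0.004,-0.026,-0.075],[-10.8,1.7,0]],[0,[-0.004,-0.026,-0.075],[-10.8,1.7,0]]]'
python3 - <<'E'
from h import *
s=st();N=['top_cover','rib','rib_corner','far_corner','next_cover','frame']
for c in('side','top'): snap(c);marks(c,N)
a=np.radians(-8);R1=R.from_euler('z',-8,degrees=True).as_matrix()@np.array([[.7071,.7071,0],[.7071,-.7071,0],[0,0,-1]])
rib=np.array([.541,.247,0])+R.from_euler('z',-8,degrees=True).apply([-.076,.046,0]);print(rib)
rel([rib[0],rib[1],.25],R1)
E
```

```text
time: 17.52
ee_pos: [0.4855, -0.1797, 0.251]
tool_rot: [0.924, 0.383, 0.001, 0.001]
contact_force: [0.7, -0.1, -2.9]
width: 0.0096
finger_force: 30.0
t 17.52 p [ 0.4855 -0.1797  0.251 ] q [-0.503  0.309  1.503 -0.     1.327  0.282] F [ 0.7 -0.1 -2.9] w 0.0096 ff 29.998341500759125
R [[0.707, 0.707, 0.002], [0.707, -0.707, -0.001], [0.0, 0.002, -1.0]]
side top_cover [([558, -224, 210], 0.98)]
side rib [([486, -182, 265], 0.66)]
side rib_corner [([450, -146, 212], 0.66)]
side far_corner [([672, -302, 209], 0.67), ([332, -159, 1], 0.63)]
side next_cover [([560, -225, 28], 0.96)]
side frame [([543, 248, -1], 0.77), ([329, 212, -1], 0.2)]
top top_cover [([602, 24, 1], 0.29)]
top rib [([745, 7, -2], 0.67), ([448, -469, 2], 0.66)]
top rib_corner []
top far_corner [([670, -306, 200], 0.57)]
top next_cover []
top frame [([547, 244, 6], 0.96)]
[0.47214159 0.30312949 0.        ]
shift [ 3.321e-01 -3.508e-01  3.000e-04]
turn [ 0.04 -0.01  8.02]
```

```bash
python3 -m crank '[[0,[0.003,-0.004,0],[0,0,0.1]],[0,[0.01,-0.011,0],[0,0,0.3]],[0,[0.02,-0.021,0],[0,0,0.5]],[0,[0.035,-0.037,0],[0,0,0.8]],[0,[0.052,-0.055,0],[0,0,1.2]],[0,[0.07,-0.074,0],[0,0,1.7]],[0,[0.09,-0.095,0],[0,0,2.2]],[0,[0.11,-0.116,0],[0,0,2.7]],[0,[0.13,-0.137,0],[0,0,3.2]],[0,[0.15,-0.159,0],[0,0,3.7]],[0,[0.17,-0.18,0],[0,0,4.2]],[0,[0.19,-0.201,0],[0,0,4.7]],[0,[0.21,-0.222,0],[0,0,5.2]],[0,[0.23,-0.243,0],[0,0,5.7]],[0,[0.25,-0.264,0],[0,0,6.2]],[0,[0.268,-0.283,0],[0,0,6.7]],[0,[0.285,-0.301,0],[0,0,7.1]],[0,[0.3,-0.317,0],[0,0,7.5]],[0,[0.312,-0.33,0],[0,0,7.8]],[0,[0.321,-0.339,0],[0,0,8]]]' && python3 -m crank '[[0,[0.005,-0.006,0],[0,0,0]],[0,[0.009,-0.01,0.003],[0,0,0]],[0,[0.011,-0.012,0.01],[0,0,0]],[0,[0.011,-0.012,0.02],[0,0,0]],[0,[0.011,-0.012,0.032],[0,0,0]],[0,[0.011,-0.012,0.044],[0,0,0]],[0,[0.011,-0.012,0.055],[0,0,0]],[0,[0.011,-0.012,0.062],[0,0,0]],[0,[0.011,-0.012,0.065],[0,0,0]],[0,[0.011,-0.012,0.065],[0,0,0]],[0,[0.011,-0.012,0.065],[0,0,0]]]'
python3 - <<'E'
from h import *
s=st();N=['top_cover','rib','rib_corner','far_corner','next_cover','frame','stopper','bottle']
for c in('side','top','wrist'): snap(c,c+'10.png');marks(c,N)
E
```

```text
time: 19.88
ee_pos: [0.4715, 0.2895, 0.2503]
tool_rot: [0.948, 0.318, 0.0, -0.0]
contact_force: [0.2, -0.1, -3.2]
width: 0.0097
finger_force: 30.0
time: 20.8
ee_pos: [0.4745, 0.3029, 0.1854]
tool_rot: [0.948, 0.317, 0.0, 0.0]
contact_force: [0.4, 0.3, -2.7]
width: 0.01
finger_force: 30.0
t 20.8 p [0.4745 0.3029 0.1854] q [ 4.320e-01  4.450e-01  1.482e+00 -1.000e-03  1.213e+00  1.358e+00] F [ 0.4  0.3 -2.7] w 0.01 ff 30.033475756645203
R [[0.799, 0.602, 0.001], [0.602, -0.799, -0.0], [0.0, 0.001, -1.0]]
side top_cover [([538, 250, 146], 0.56), ([643, 155, 143], 0.55)]
side rib [([475, 303, 197], 0.85)]
side rib_corner [([445, 344, 148], 0.75)]
side far_corner [([642, 153, 143], 0.64), ([603, 23, 1], 0.45)]
side next_cover [([560, -225, 34], 0.71)]
side frame [([539, 247, -5], 0.85), ([475, 300, 197], 0.46)]
side stopper [([599, 22, 98], 0.62)]
side bottle [([604, 26, 1], 0.79), ([336, -161, 0], 0.7)]
top top_cover [([541, 248, 144], 0.92)]
top rib [([473, 305, 195], 0.81)]
top rib_corner []
top far_corner [([790, 131, -1], 0.63), ([643, 155, 137], 0.58)]
top next_cover [([558, -222, 29], 0.58), ([643, 153, 136], 0.54)]
top frame []
top stopper [([602, 28, 98], 0.68)]
top bottle [([602, 25, -2], 0.68)]
wrist top_cover [([537, 248, 143], 0.86), ([455, 450, 6], 0.61)]
wrist rib []
wrist rib_corner [([445, 342, 145], 0.55)]
wrist far_corner []
wrist next_cover []
wrist frame []
wrist stopper []
wrist bottle []
```

```bash
python3 -c "
import cv2,numpy as np
a=cv2.imread('pics/top10.png')[170:340,130:340];b=cv2.imread('pics/side10.png')[130:300,200:410]
f=lambda x:cv2.resize(x,(400,324),interpolation=cv2.INTER_CUBIC)
w=cv2.resize(cv2.imread('pics/wrist10.png'),(368,276))
cv2.imwrite('pics/m10.png',np.vstack([np.hstack([f(a),f(b)]),np.hstack([w,np.zeros((276,432,3),np.uint8)])]))"
```

```text
(no output)
```

View pics/m10.png

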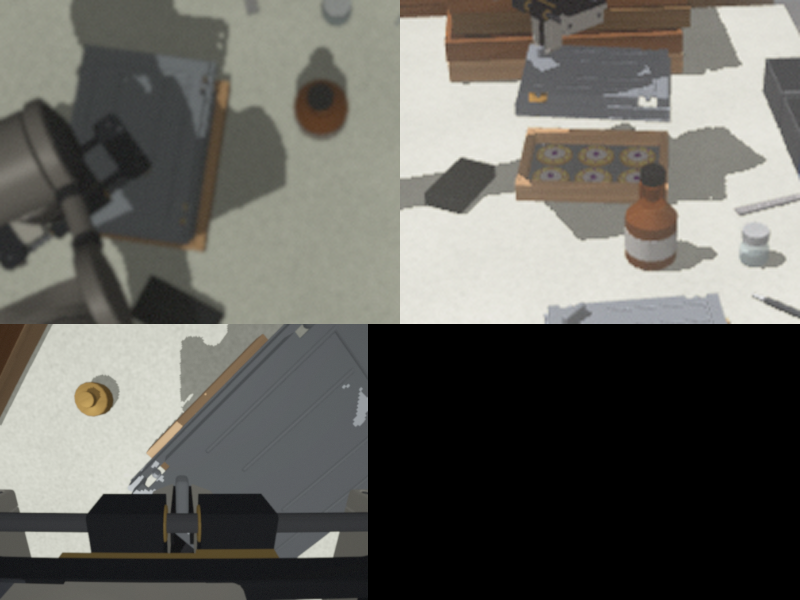

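The cover hangs level over the frame, with the bottle stoppered and the next cover in place. In the upper-left panel the frame's right side shows along (190,245)–(225,85), roughly parallel to the cover. I'll refine the frame yaw and position by fitting a silhouette.

Run:
```python
from h import *
from scipy.optimize import minimize
D=[]
for n,roi in(('top',(195,308,163,258)),('side',(190,240,255,350))):
    im=cv2.imread(f'pics/{n}0.png');c=camera(n);h=cv2.cvtColor(im,cv2.COLOR_BGR2HSV).astype(int)
    m=((h[...,0]<18)&(h[...,1]>85)&(h[...,2]>60)).astype(np.uint8)*255;r=np.zeros_like(m);r[roi[0]:roi[1],roi[2]:roi[3]]=1;m*=r
    k=max(cv2.findContours(m,cv2.RETR_EXTERNAL,cv2.CHAIN_APPROX_NONE)[0],key=cv2.contourArea);k=cv2.convexHull(k)
    M=np.zeros_like(m);cv2.fillPoly(M,[k],255);print(n,cv2.boundingRect(k))
    D.append((cv2.resize(M,None,fx=4,fy=4,interpolation=cv2.INTER_LINEAR)>127,np.array([[c['fx'],0,c['cx']],[0,c['fy'],c['cy']],[0,0,1.]]),np.array(c['dist_coeffs']),np.array(c['rvec']),np.array(c['tvec'])))
B=np.array([[x,y,z] for x in(-.114,.114) for y in(-.084,.084) for z in(0,.03)])
def f(v,ds):
    P=R.from_euler('z',v[2]*100,degrees=True).apply(B)+[v[0],v[1],0];e=0
    for M,K,dc,rv,tv in ds:
        p=cv2.projectPoints(P,rv,tv,K,dc)[0].reshape(-1,2);p=(p+.5)*4-.5
        A=np.zeros(M.shape,np.uint8);cv2.fillPoly(A,[np.round(cv2.convexHull(p.astype(np.float32))*16).astype(np.int32)],1,shift=4)
        A=A>0;e+=1-(A&M).sum()/(A|M).sum()
    return e
for ds in(D[:1],D[1:],D):
    r=minimize(f,[.541,.247,-.08],args=(ds,),method='Nelder-Mead',options=dict(initial_simplex=[[.541,.247,-.08],[.547,.247,-.08],[.541,.253,-.08],[.541,.247,-.05]],xatol=1e-5,fatol=1e-6));print(r.x*[1,1,100],r.fun)
```

```text
top (172, 205, 78, 96)
side (261, 198, 81, 42)
[ 0.54057427  0.24716651 -7.32958958] 0.0340512841245616
[ 0.54032444  0.23581345 -8.3145084 ] 0.09419329310515379
[ 0.54088157  0.24532857 -7.59190775] 0.15858878796871922
```

Frame pose is about (0.541, 0.247, -7.8°) and the cover about (0.5415, 0.248, -8°), so they match. I'll lower 25 mm to leave a gap of about 90 mm, then settle.

```bash
python3 -m crank '[[0,[0,0,0.003],[0,0,0]],[0,[0,0,0.008],[0,0,0]],[0,[0,0,0.014],[0,0,0]],[0,[0,0,0.02],[0,0,0]],[0,[0,0,0.024],[0,0,0]],[0,[0,0,0.025],[0,0,0]],[0,[0,0,0.025],[0,0,0]],[0,[0,0,0.025],[0,0,0]],[0,[0,0,0.025],[0,0,0]],[0,[0,0,0.025],[0,0,0]],[0,[0,0,0.025],[0,0,0]],[0,[0,0,0.025],[0,0,0]]]'
python3 - <<'E'
from h import *
s=st();print(np.abs(s['joint_velocities']).max())
for c in('side','top'): snap(c);marks(c,['top_cover','rib','rib_corner','far_corner','frame'])
E
```

```text
time: 23.25
ee_pos: [0.4744, 0.3031, 0.1605]
tool_rot: [0.948, 0.317, 0.0, 0.0]
contact_force: [-0.8, -0.1, -2.1]
width: 0.0096
finger_force: 30.0
t 23.25 p [0.4744 0.3031 0.1605] q [ 4.330e-01  4.690e-01  1.517e+00 -1.000e-03  1.154e+00  1.358e+00] F [-0.8 -0.1 -2.1] w 0.0096 ff 30.017415583133698
R [[0.798, 0.602, 0.001], [0.602, -0.798, -0.0], [0.001, 0.001, -1.0]]
0.002292049384926189
side top_cover [([542, 250, 119], 0.82), ([454, 454, 2], 0.16)]
side rib []
side rib_corner [([444, 340, 123], 0.96)]
side far_corner [([644, 153, 118], 0.64)]
side frame [([545, 246, -4], 0.9)]
top top_cover [([542, 249, 121], 0.8), ([559, -224, 31], 0.21)]
top rib [([475, 305, 171], 0.56)]
top rib_corner [([340, -161, -4], 0.55)]
top far_corner [([641, 155, 111], 0.93)]
top frame []
```

```bash
python3 -c "from workcell import workorder;print(workorder.hand_in())"
```

```text
the job is handed in; nothing more can be done
None
```

The job is handed in: the stopper is fully home in the bottle, the next cover stayed in its nest, and the top cover is held still and level over the frame, its rim about 90 mm above it.

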